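# Sort the jeweller's bench into its trays

## Task

Clear up the goldsmith's bench by putting each piece in the tray for its kind: the two wooden ring clamps in the oblong two-bay tray, one flat in each bay lengthwise; the two bangles in the round dish, both lying flat on its bottom and not on top of one another; and the steel doming block in the small square tray, flat on its bottom with the top face still up. Do not move the jar or the bowl.

Things in the scene. Friction and masses are not known exactly. Their poses are not given: they have to be found in the camera images.
- clamp_a_mid (a point): A wooden jeweller's ring clamp (hand vice), a pale square bar 120 long, 24 wide, 24 tall (mm), with a thin dark metal ferrule round its middle; lies flat on the bench; about 0.09 kg. The point is its centre (12 mm above its underside); x runs along its length, z up. The two ring clamps are alike.
- clamp_b_mid (a point): A second wooden jeweller's ring clamp (hand vice), a pale square bar 120 long, 24 wide, 24 tall (mm), with a thin dark metal ferrule round its middle; lies flat on the bench; about 0.09 kg. The point is its centre (12 mm above its underside); x runs along its length, z up. The two ring clamps are alike.
- bangle_a_mid (a point): A silver child's bangle, a plain open band of 50 mm outside and 41 mm inside diameter, 24 mm tall, lying flat (hole upwards); about 0.12 kg. The point is its centre, in the middle of the hole, 12 mm above its underside; z is the axis of the band. The two bangles are alike.
- bangle_b_mid (a point): A second silver child's bangle, a plain open band of 50 mm outside and 41 mm inside diameter, 24 mm tall, lying flat (hole upwards); about 0.12 kg. The point is its centre, in the middle of the hole, 12 mm above its underside; z is the axis of the band. The two bangles are alike.
- doming_block_mid (a point): Steel doming block, 42 x 42 mm and 38 mm tall, bright metal with five round dark dimples marked on its top and one on each side; about 0.48 kg. The point is its centre, 19 mm above its underside; z points up out of its top face, x and y are square to its sides.
- clamp_tray: Oblong plywood tray fixed to the bench, outside 124 mm (x) by 158 mm (y), 10 mm tall: floor 4 mm thick, walls 4 mm thick that rise 6 mm above the floor. One low divider (4 mm thick, as tall as the walls) along y at x = 0 makes two long bays side by side, each 56 mm wide and 150 mm long inside, with middles at x = +30 and x = -30 mm, y = 0. Origin at the centre of its underside, z up.
- round_dish: Round copper dish fixed to the bench, 158 mm outside and 150 mm inside diameter, 10 mm tall: floor 4 mm thick, rim 6 mm above the floor. Room for both bangles side by side. Origin at the centre of its underside, z up.
- square_tray: Square grey tray fixed to the bench, 100 x 100 mm outside, 92 x 92 mm inside, 10 mm tall: floor 4 mm thick, walls rise 6 mm above the floor. Origin at the centre of its underside, x and y square to its walls.
- findings_jar: Bystander: small glass jar with a metal lid, 48 mm diameter, 50 mm tall, standing loose on the bench beyond the work. Origin at the centre of its underside.
- pitch_bowl: Bystander: black round pitch bowl, 80 mm diameter, 37 mm tall, standing loose on the bench beyond the work. Origin at the centre of its underside.
Things that resemble listed ones, but are neither listed nor needed, are in the scene too. What is shaped like the part that bears clamp_b_mid but blue or pink is not meant.

How it is judged:
At the end, for the whole second after the job is handed in: Flat on the tray floors and at rest: a clamp in each bay (lengthwise to 0.35 rad, centre within 30 mm of mid-length, 10 mm or more off the divider line); both bangles within 55 mm of the dish's middle; the block, top up, within 30 mm of the square tray's middle (tilts under 0.12 rad) (z of clamp_a_mid in the frame of clamp_tray between 0.01 and 0.02 m and angle between the x axis of each of clamp_a_mid, clamp_b_mid and the y axis of clamp_tray, either way round below 0.35 rad and x of clamp_a_mid in the frame of clamp_tray between -0.055 and 0.055 m and y of clamp_a_mid in the frame of clamp_tray between -0.03 and 0.03 m and z of clamp_b_mid in the frame of clamp_tray between 0.01 and 0.02 m and x of clamp_b_mid in the frame of clamp_tray between -0.055 and 0.055 m and y of clamp_b_mid in the frame of clamp_tray between -0.03 and 0.03 m and ((x of clamp_a_mid in the frame of clamp_tray above 0.01 m and x of clamp_b_mid in the frame of clamp_tray below -0.01 m) or (x of clamp_b_mid in the frame of clamp_tray above 0.01 m and x of clamp_a_mid in the frame of clamp_tray below -0.01 m)) and horizontal distance between each of bangle_a_mid, bangle_b_mid and round_dish below 0.055 m and z of each of bangle_a_mid, bangle_b_mid in the frame of round_dish below 0.02 m and (angle between bangle_a_mid's own z axis and vertical below 0.12 rad or angle between bangle_a_mid's own z axis and vertical above 3.0216 rad) and (angle between bangle_b_mid's own z axis and vertical below 0.12 rad or angle between bangle_b_mid's own z axis and vertical above 3.0216 rad) and x of doming_block_mid in the frame of square_tray between -0.03 and 0.03 m and y of doming_block_mid in the frame of square_tray between -0.03 and 0.03 m and z of doming_block_mid in the frame of square_tray below 0.027 m and angle between doming_block_mid's own z axis and vertical below 0.12 rad and linear speed of each of clamp_a, clamp_b, bangle_a, bangle_b, doming_block below 0.02 m/s); the robot touches nothing.
It fails at once if the jar or the pitch bowl is shifted by more than 20 mm (distance of any of findings_jar, pitch_bowl from where it was at the start of the episode above 0.02 m).
It also fails if it takes over 118 s, if anything falls off the work surface, if the arm or the gripper's body presses on something with over 40 N, if the wrist force passes 120 N, or if a joint passes its speed limit or range.

## Robot

A 6-joint arm with a two-finger parallel gripper is mounted at the origin on the work surface. World frame = base frame: x ahead of the robot, y to its left, z up, the work surface at z = 0. Lengths are in m, angles in rad, forces in N, time in s.
With the tool pointing down it reaches from about 0.425 to 0.95 m from the base axis. Payload 3.5 kg.
Tool frame: the origin (TCP) lies at the very end of the fingers, on their centre line; the grasp point (between the pads) lies 19 mm behind it; z points along the fingers, y is the direction in which the jaws open and shut (so a half turn about z gives the same grasp; the last joint's range is limited). The gripper opens to 85 mm and grips with 20 to 120 N. Pads are 22 mm wide; open, the fingers measure 114 mm over their backs; the gripper's body (76 mm by 85 mm) begins 54 mm behind the grasp point. The pads swing forward as they close: fully open they stand 13 mm farther back than shut.
Start: joints at [1.057, 0.286, 1.577, -0, 1.279, -0.15], TCP at [0.24, 0.631, 0.231] pointing down, gripper open.
Joint ranges: [-2.77, 2.77], [-0.9, 2.22], [0.21, 2.48], [-1.53, 4.67], [0.24, 2.81], [-2.84, 2.84]. Speed limits (rad/s): [2.79, 2.79, 3.14, 3.14, 3.14, 3.14].

## Interface

Orientations are given as a unit quaternion [x, y, z, w].
In Python, from plant import get_state, vision, ctrl, cut_out gives the robot as it stands.
- The arm moves only by the tool jog_arm, never from a script. Its argument "commands" is text: rows parted by semicolons, each of 6 numbers parted by spaces: the shift along the world's x, y, z in m, then the turn, a rotation vector about the world's x, y, z in rad. A call has 1 to 20 rows; each row is the pose to reach, as a shift and turn from the pose commanded when the call began; what a row does not reach only later rows make up. A row lasts 1/8 s, in which the tool goes at most 62.5 mm and 10.7 degrees, less where a joint would pass 70% of its speed; a pose out of reach is approached as far as the arm can. A call with a gripper value outside its range is refused whole. "gripper" is the opening in per cent of the stroke, from 0 (shut) to 100 (fully open), set as the call begins (left out, the last holds). The fingers move at their own pace and stop on an object; "grip_force" is the grip in N (left out, the last holds). Time passes only in rows, so rows that repeat a pose let the fingers close. It gives the time, the measured TCP pose, the force and the opening at its end, in the units of the state.
- get_state(): the state, without advancing time (a new reading comes with each control period).
- vision.read_camera(name): name is "side" or "top" or "wrist"; returns a dict with "frame" (400x640x3 uint8, red, green, blue), "z_map" (400x640 float32, m along the optical axis (not along the pixel's ray), 0 where there is no reading), "fx", "fy", "cx", "cy" (pixels), "R" (3x3) and "t" (3): a world point X has camera coordinates R X + t. Camera axes: x right, y down, z forward; pixel columns grow to the right and rows downward; lengths in m; the calibration is good to about 2 mm. A picture is of the moment at which its call begins.
- ctrl.sign_off(): hands the job in, once; it reports no verdict.
Trained networks look in the newest picture that a camera, given by its name, has taken for a name from the list of things; names that differ only in an ending like _2 or _b are one class to them, and where a whole thing is asked for, a point or a joint stands for the part that bears it (a point fixed in the world has none). Each returns a list of dicts, best first, with "conf" (0 to 1); they miss things now and then, are a little off and sometimes report something else, mostly with a low value. They report only what shows in the picture. A call takes as long as a camera call. They do not tell look-alikes from the thing itself.
- cut_out(camera, query): "pixels" (400x640 bool, what is visible of it) and "box" ([centre column, centre row, width, height] in pixels, round what is visible of it).
The state is a dict: "time": time; "qpos": joint angles; "dq": joint speeds; "joint_efforts": joint torques, N m; "eef_pos": TCP position; "tcp_rot": TCP orientation; "contact_force": force on the tool from outside, world axes, zero at the start; "wrist_torque": the same for the moment, N m; "opening": opening from 0.0 (shut) to 1.0 (fully open).
Only numpy, scipy, OpenCV 4.12 (cv2) and the standard library are available. Lean on these libraries where they do the work, as an engineer would, in place of code of your own. Each camera call takes 0.05 s, during which the arm holds its last target.

## Working session

There is one attempt and no reset: what is moved stays moved. The work goes in short steps, Python scripts to look and compute and a tool call to move; the robot and the scene stay as the last step left them, time stands still between calls to the robot, and variables do not carry over. Pictures are saved under pics/ and viewed, and the job is handed in when it is done.

Besides the shell and the picture viewer there is one more tool, called by a JSON object that holds its "api" and its "payload". jog_arm: Moves the arm, as the interface text tells. Its arguments: {"type":"object","properties":{"commands":{"type":"string"},"gripper":{"type":"number"},"grip_force":{"type":"number"}},"required":["commands"]}

```bash
mkdir -p pics; ls
cat > h.py <<'E'
import numpy as np, cv2
from plant import get_state, vision, ctrl, cut_out
def w(c,mask=None):
    z=c["z_map"]; v,u=np.nonzero((z>0) if mask is None else (mask&(z>0)))
    d=z[v,u]; P=np.stack([(u-c["cx"])/c["fx"]*d,(v-c["cy"])/c["fy"]*d,d],1)
    return (P-c["t"])@c["R"],u,v   # R^T(P-t)
def px(c,X):
    q=c["R"]@np.array(X)+c["t"]; return c["fx"]*q[0]/q[2]+c["cx"],c["fy"]*q[1]/q[2]+c["cy"]
def save(c,n): cv2.imwrite("pics/"+n,c["frame"][:,:,::-1])
E
python3 - <<'E'
from h import *
s=get_state();print(s["time"],s["eef_pos"],s["tcp_rot"],s["opening"])
for n in("top","side","wrist"):
    c=vision.read_camera(n);save(c,n+"0.png");print(n,-c["R"].T@c["t"],c["R"][2])
E
```

```text
pics
0.0 [0.2398173  0.63024726 0.22992667] [ 1.80900441e-01  9.83500687e-01 -1.12703457e-03 -3.98600380e-04] 0.999228657513715
top [ 0.31949116 -0.01978708  1.63917071] [ 0.12589556  0.01107887 -0.99198164]
side [ 0.40845931 -0.92733912  0.97184708] [ 0.1174454   0.69598139 -0.70839006]
wrist [0.17462237 0.65573249 0.37221483] [ 0.25901484 -0.10115125 -0.9605622 ]
```

View pics/top0.png

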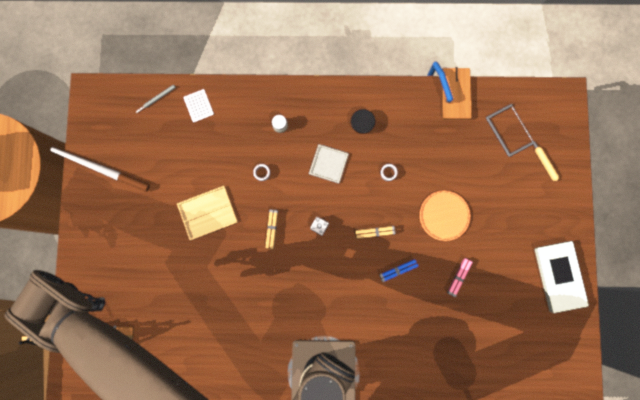

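View pics/side0.png

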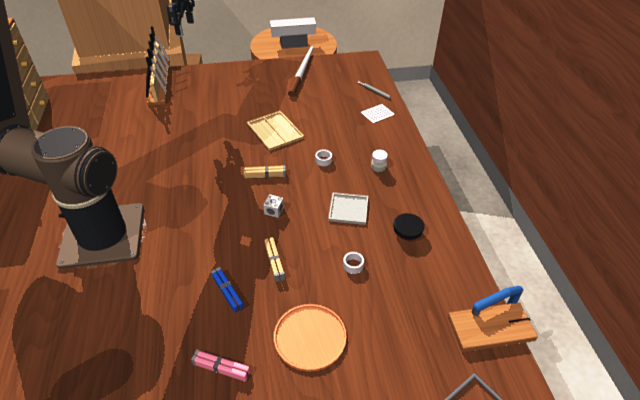

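Run:
```python
from h import *
for cam in("top","side"):
  c=vision.read_camera(cam)
  for q in("clamp_b_mid","bangle_a_mid","doming_block_mid","clamp_tray","round_dish","square_tray","findings_jar","pitch_bowl"):
    for r in cut_out(cam,q):
        m=r["pixels"]; P,u,v=w(c,m)
        if len(P)==0: print(cam,q,"none",r["box"]);continue
        zt=np.percentile(P[:,2],90)
        T=P[abs(P[:,2]-zt)<.005]
        (cx,cy),(a,b),ang=cv2.minAreaRect(T[:,:2].astype(np.float32)*1000)
        col=np.median(c["frame"][m],axis=0)
        print(cam,q,round(r["conf"],2),np.round(r["box"]),"zt%.3f"%zt,"c %.0f %.0f size %.0f %.0f ang %.1f"%(cx,cy,a,b,ang),col)
```

```text
top clamp_b_mid 0.76 [374. 233.  42.  10.] zt0.029 c 430 -156 size 24 119 ang 7.0 [239. 201. 136.]
top clamp_b_mid 0.69 [398. 268.  38.  27.] zt0.028 c 313 -228 size 24 118 ang 23.2 [ 56.  96. 170.]
top clamp_b_mid 0.61 [459. 278.  27.  38.] zt0.028 c 294 -416 size 24 119 ang 62.7 [223. 127. 142.]
top doming_block_mid 0.58 [320. 228.  18.  22.] zt0.043 c 446 19 size 41 41 ang 61.4 [219.  209.5 205.5]
top doming_block_mid 0.37 [363. 120.  25.  25.] zt0.041 c 783 -115 size 72 75 ang 67.5 [58. 55. 54.]
top clamp_tray 0.88 [207. 212.  59.  55.] zt0.011 c 487 375 size 127 160 ang 21.9 [253.  232.  159.5]
top round_dish 0.73 [444. 216.  52.  49.] zt0.010 c 486 -377 size 156 155 ang 0.0 [254. 205. 123.]
top square_tray 0.86 [331. 164.  39.  39.] zt0.011 c 650 -8 size 99 102 ang 72.8 [240. 234. 222.]
top findings_jar 0.63 [281. 126.  16.  17.] zt0.054 c 771 149 size 37 40 ang 32.5 [253. 252. 252.]
top findings_jar 0.49 [261. 172.  11.  18.] zt0.028 c 618 200 size 46 34 ang 27.7 [209.5 188.5 184.5]
top pitch_bowl 0.66 [362. 120.  24.  24.] zt0.041 c 783 -115 size 72 75 ang 67.5 [58. 55. 55.]

[... 602 characters left out ...]

side clamp_tray 0.96 [271. 129.  54.  37.] zt0.008 c 487 374 size 128 166 ang 21.1 [251.  227.5 159. ]
side round_dish 0.62 [311. 336.  71.  66.] zt0.006 c 486 -378 size 156 155 ang 63.6 [254. 197. 127.]
side square_tray 0.66 [275. 260.  19.  43.] zt0.024 c 431 -158 size 24 121 ang 7.2 [231. 186. 136.]
side square_tray 0.56 [348. 206.  38.  26.] zt0.008 c 649 -10 size 106 100 ang 73.0 [237. 231. 220.]
side square_tray 0.19 [409. 227.  31.  28.] zt0.036 c 784 -119 size 76 77 ang 75.5 [35. 33. 34.]
side findings_jar 0.52 [378. 160.   8.  20.] zt0.050 c 774 146 size 41 42 ang 7.5 [150.5 140.5 134. ]
side pitch_bowl 0.93 [410. 226.  31.  23.] zt0.037 c 784 -119 size 76 77 ang 61.4 [35. 33. 35.]
```

Top view: there are two pale clamps at (272,229) and (376,232). The blue one (398,270) and the pink one (459,278) are look-alikes and ruled out by colour. The bangles are at (261,172) and (389,172), the block at (319,226), the clamp tray at (207,212), the square tray at (329,163) and the dish at (444,216). Next I'll confirm these in an enlarged crop and measure the missing items by height.

Run:
```python
from h import *
for cam,off in(("top",.004),("side",0)):
  c=vision.read_camera(cam)
  P,u,v=w(c)
  for n,x,y,r in(("clampL",.43,.17,.085),("clampR",.43,-.157,.085),("bangL",.617,.20,.045),("bangR",.62,-.202,.045),("block",.446,.018,.045),("pink",.294,-.417,.08),("blue",.313,-.228,.08)):
    k=(np.hypot(P[:,0]-x,P[:,1]-y)<r)&(P[:,2]-off>.014)&(P[:,2]<.06)
    T=P[k]
    (cx,cy),(a,b),ang=cv2.minAreaRect(T[:,:2].astype(np.float32)*1000)
    (ex,ey),rr=cv2.minEnclosingCircle(T[:,:2].astype(np.float32)*1000)
    print(cam,n,len(T),"z %.3f c %.0f %.0f size %.0f %.0f ang %.1f circ %.0f %.0f r%.0f"%(np.percentile(T[:,2],90)-off,cx,cy,a,b,ang,ex,ey,rr))
c=vision.read_camera("top")
cv2.imwrite("pics/crop.png",cv2.resize(c["frame"][130:300,170:490,::-1],None,fx=2.5,fy=2.5,interpolation=cv2.INTER_CUBIC))
for n,x,y in(("dish",.486,-.377),("ct",.487,.375)):
  P,u,v=w(c);k=np.hypot(P[:,0]-x,P[:,1]-y)<.11
  k&=(P[:,2]>.003+.004)&(P[:,2]<.03);T=P[k]
```

```text
top clampL 272 z 0.024 c 436 168 size 25 120 ang 85.4 circ 436 170 r60
top clampR 270 z 0.025 c 430 -156 size 24 119 ang 7.1 circ 430 -156 r60
top bangL 67 z 0.026 c 616 203 size 45 47 ang 3.9 circ 616 204 r25
top bangR 71 z 0.026 c 620 -199 size 47 49 ang 45.7 circ 620 -200 r26
top block 190 z 0.039 c 446 18 size 42 43 ang 62.6 circ 447 19 r28
top pink 285 z 0.025 c 294 -417 size 25 120 ang 62.8 circ 294 -417 r60
top blue 272 z 0.025 c 312 -229 size 24 120 ang 23.9 circ 312 -229 r61
side clampL 298 z 0.025 c 437 166 size 33 118 ang 86.9 circ 437 165 r60
side clampR 387 z 0.025 c 431 -159 size 24 124 ang 7.1 circ 432 -159 r62
side bangL 99 z 0.024 c 617 201 size 55 45 ang 79.9 circ 616 202 r28
side bangR 145 z 0.024 c 621 -201 size 50 47 ang 78.3 circ 621 -201 r26
side block 283 z 0.039 c 448 16 size 45 44 ang 61.2 circ 448 16 r29
side pink 708 z 0.024 c 294 -418 size 26 123 ang 62.7 circ 292 -422 r62
side blue 474 z 0.025 c 312 -230 size 26 125 ang 24.3 circ 317 -228 r63
```

View pics/crop.png

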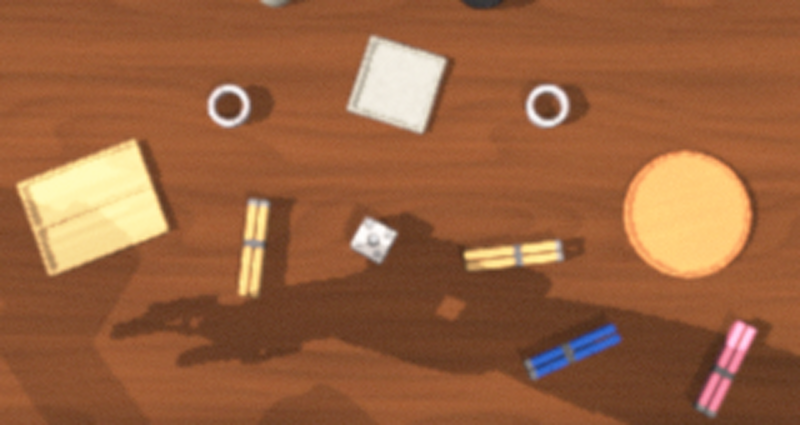

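The crop confirms two pale clamps, two plain silver bands and a five-dimple block. The blue and pink clamps stay where they are. First I'll go for the left clamp at (0.436, 0.168), with the jaws at 85.4° (+0.283 rad).

{"api": "jog_arm", "payload": {"commands": "0.196 -0.462 -0.13 0 0 0.283;0.196 -0.462 -0.13 0 0 0.283;0.196 -0.462 -0.13 0 0 0.283;0.196 -0.462 -0.13 0 0 0.283;0.196 -0.462 -0.13 0 0 0.283;0.196 -0.462 -0.13 0 0 0.283;0.196 -0.462 -0.13 0 0 0.283;0.196 -0.462 -0.13 0 0 0.283;0.196 -0.462 -0.13 0 0 0.283;0.196 -0.462 -0.13 0 0 0.283;0.196 -0.462 -0.13 0 0 0.283;0.196 -0.462 -0.18 0 0 0.283;0.196 -0.462 -0.18 0 0 0.283", "gripper": 100, "grip_force": 50}}

```text
time: 2.82
eef_pos: [0.4324, 0.1694, 0.0484]
tcp_rot: [0.039, 0.999, -0.001, -0.004]
contact_force: [-0.2, -0.2, -0.3]
opening: 1.005
```

Run:
```python
from h import *
s=get_state();print(s["time"],s["eef_pos"],s["tcp_rot"],s["qpos"],s["contact_force"])
c=vision.read_camera("wrist");save(c,"w1.png")
P,u,v=w(c)
k=(np.hypot(P[:,0]-.436,P[:,1]-.168)<.085)&(P[:,2]>.012)&(P[:,2]<.03)
print(cv2.minAreaRect(P[k][:,:2].astype(np.float32)*1000),px(c,s["eef_pos"]))
```

```text
2.825 [0.43237833 0.16943115 0.04838967] [ 3.93484475e-02  9.99216189e-01 -7.59423849e-04 -4.25797932e-03] [ 1.54365067e-01  6.96287713e-02  2.20111068e+00  1.93411895e-04
  8.79502295e-01 -1.33783726e+00] [-0.2169881  -0.15525784 -0.32518921]
((437.49603271484375, 168.2117919921875), (24.009151458740234, 121.04712677001953), 84.8877944946289) (np.float64(317.8171537909293), np.float64(255.78674631246838))
```

View pics/w1.png

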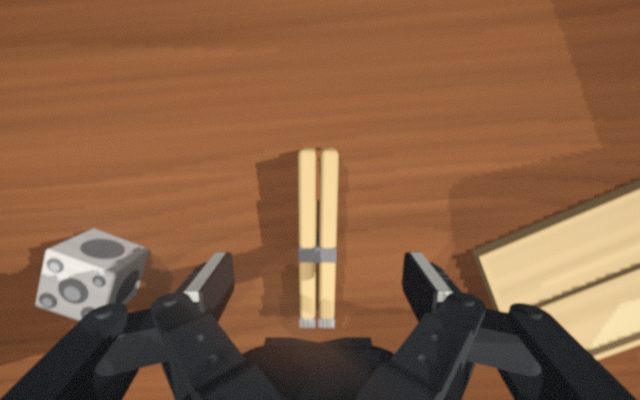

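The wrist view shows the pale clamp centred between the fingers, with its ferrule at (318,254) against the TCP at (318,256). I'll descend, grip and lift.

{"api": "jog_arm", "payload": {"commands": "0.001 0 -0.02 0 0 0;0.001 0 -0.035 0 0 0;0.001 0 -0.044 0 0 0;0.001 0 -0.044 0 0 0;0.001 0 -0.044 0 0 0;0.001 0 -0.044 0 0 0", "gripper": 100}}

```text
time: 3.62
eef_pos: [0.4377, 0.1689, 0.0079]
tcp_rot: [0.04, 0.999, 0.0, 0.001]
contact_force: [1.2, 0.0, 0.1]
opening: 0.999
```

{"api": "jog_arm", "payload": {"commands": "0 0 0 0 0 0;0 0 0 0 0 0;0 0 0 0 0 0;0 0 0 0 0 0;0 0 0 0 0 0;0 0 0 0 0 0;0 0 0 0 0 0;0 0 0 0 0 0", "gripper": 0}}

```text
time: 4.62
eef_pos: [0.4375, 0.1689, 0.0076]
tcp_rot: [0.04, 0.999, 0.0, 0.0]
contact_force: [0.1, 0.3, 2.6]
opening: 0.266
```

Run:
```python
from h import *
s=get_state();print(s["time"],s["eef_pos"],s["opening"])
c=vision.read_camera("wrist");save(c,"w2.png")
```

```text
4.625 [0.43746328 0.16886788 0.00756428] 0.2660457151682958
```

View pics/w2.png

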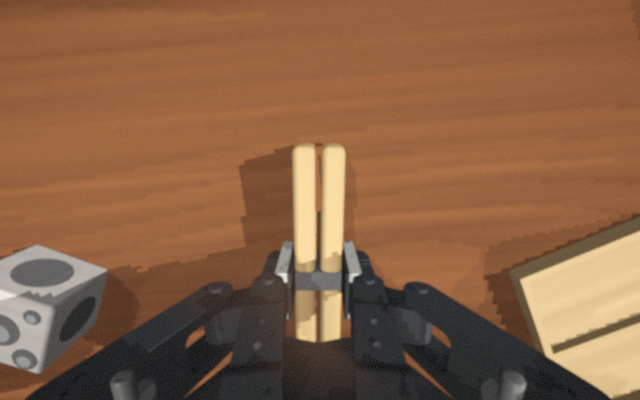

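{"api": "jog_arm", "payload": {"commands": "0 0 0.03 0 0 0;0 0 0.07 0 0 0;0.022 0.195 0.07 0 0 -1.108;0.022 0.195 0.07 0 0 -1.108;0.022 0.195 0.07 0 0 -1.108;0.022 0.195 0.07 0 0 -1.108;0.022 0.195 0.07 0 0 -1.108;0.022 0.195 0.07 0 0 -1.108;0.022 0.195 0.07 0 0 -1.108;0.022 0.195 0.07 0 0 -1.108;0.022 0.195 0.03 0 0 -1.108;0.022 0.195 0.03 0 0 -1.108;0.022 0.195 0.03 0 0 -1.108;0.022 0.195 0.03 0 0 -1.108"}}

```text
time: 6.42
eef_pos: [0.4602, 0.3644, 0.039]
tcp_rot: [0.56, 0.829, 0.001, 0.001]
contact_force: [0.7, 1.0, -1.0]
opening: 0.266
```

Run:
```python
from h import *
s=get_state();print(s["time"],s["eef_pos"],s["opening"],s["contact_force"])
c=vision.read_camera("wrist");save(c,"w3.png")
c=vision.read_camera("side");cv2.imwrite("pics/s3.png",cv2.resize(c["frame"][70:220,170:370,::-1],None,fx=3,fy=3))
```

```text
6.425 [0.4602401  0.36438428 0.0390381 ] 0.2655921579917078 [ 0.71640339  0.98918039 -1.04229676]
```

View pics/w3.png

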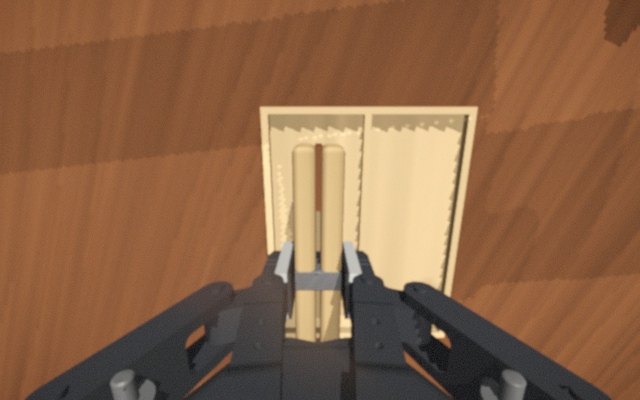

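View pics/s3.png

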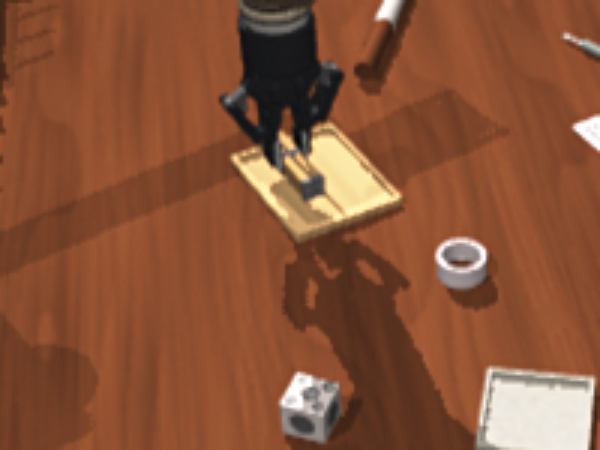

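It's aligned and centred in the left bay (the clamp is at column 318, between the walls at 270 and 363). Next: lower and release.

{"api": "jog_arm", "payload": {"commands": "0 0 -0.012 0 0 0;0 0 -0.02 0 0 0;0 0 -0.025 0 0 0;0 0 -0.025 0 0 0;0 0 -0.025 0 0 0"}}

```text
time: 7.15
eef_pos: [0.4591, 0.3638, 0.012]
tcp_rot: [0.56, 0.829, -0.0, -0.0]
contact_force: [-0.3, -0.6, -1.1]
opening: 0.266
```

{"api": "jog_arm", "payload": {"commands": "0 0 0 0 0 0;0 0 0 0 0 0;0 0 0 0 0 0;0 0 0 0 0 0;0 0 0.03 0 0 0;0 0 0.08 0 0 0;0 0 0.1 0 0 0;0 0 0.1 0 0 0", "gripper": 45}}

```text
time: 8.15
eef_pos: [0.4602, 0.3644, 0.114]
tcp_rot: [0.56, 0.828, 0.002, 0.001]
contact_force: [-0.8, 0.7, -0.6]
opening: 0.45
```

Run:
```python
from h import *
s=get_state();print(s["time"],s["eef_pos"],s["opening"],s["contact_force"])
c=vision.read_camera("wrist");save(c,"w4.png")
P,u,v=w(c)
k=(np.hypot(P[:,0]-.459,P[:,1]-.364)<.085)&(P[:,2]>.018)&(P[:,2]<.035)
print(cv2.minAreaRect(P[k][:,:2].astype(np.float32)*1000),np.percentile(P[k][:,2],[10,50,90]))
```

```text
8.15 [0.46015804 0.36437306 0.11402366] 0.45008719327256297 [-0.84267498  0.68513479 -0.57640451]
((459.42437744140625, 363.9847717285156), (24.181673049926758, 120.81867218017578), 21.383081436157227) [0.02559405 0.02725982 0.02826815]
```

View pics/w4.png

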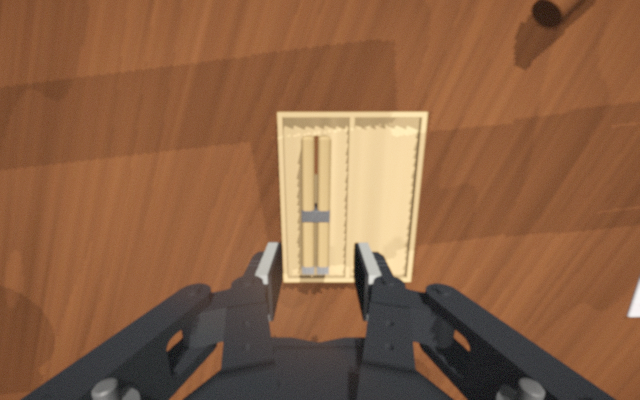

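Clamp A is in its bay and flat: centre (459.4, 364.0), top at 0.027. Now the second pale clamp at (0.430, -0.157).

{"api": "jog_arm", "payload": {"commands": "-0.029 -0.521 -0.01 0 0 -0.258;-0.029 -0.521 -0.01 0 0 -0.258;-0.029 -0.521 -0.01 0 0 -0.258;-0.029 -0.521 -0.01 0 0 -0.258;-0.029 -0.521 -0.01 0 0 -0.258;-0.029 -0.521 -0.01 0 0 -0.258;-0.029 -0.521 -0.01 0 0 -0.258;-0.029 -0.521 -0.01 0 0 -0.258;-0.029 -0.521 -0.01 0 0 -0.258;-0.029 -0.521 -0.01 0 0 -0.258;-0.029 -0.521 -0.06 0 0 -0.258;-0.029 -0.521 -0.06 0 0 -0.258;-0.029 -0.521 -0.06 0 0 -0.258;-0.029 -0.521 -0.06 0 0 -0.258", "gripper": 100}}

```text
time: 9.95
eef_pos: [0.4313, -0.1573, 0.054]
tcp_rot: [0.662, 0.75, 0.0, 0.001]
contact_force: [-0.3, 0.0, -0.4]
opening: 1.0
```

Run:
```python
from h import *
s=get_state();print(s["time"],s["eef_pos"],s["tcp_rot"])
c=vision.read_camera("wrist");save(c,"w5.png")
P,u,v=w(c)
k=(np.hypot(P[:,0]-.43,P[:,1]+.157)<.075)&(P[:,2]>.016)&(P[:,2]<.029)
print(cv2.minAreaRect(P[k][:,:2].astype(np.float32)*1000),px(c,s["eef_pos"]))
```

```text
9.95 [ 0.43134045 -0.15732873  0.05397735] [6.61575638e-01 7.49876911e-01 2.52335817e-04 1.49320075e-03]
((431.54632568359375, -156.53201293945312), (24.136016845703125, 120.65734100341797), 6.922630310058594) (np.float64(316.7801854242166), np.float64(256.93039832366617))
```

View pics/w5.png

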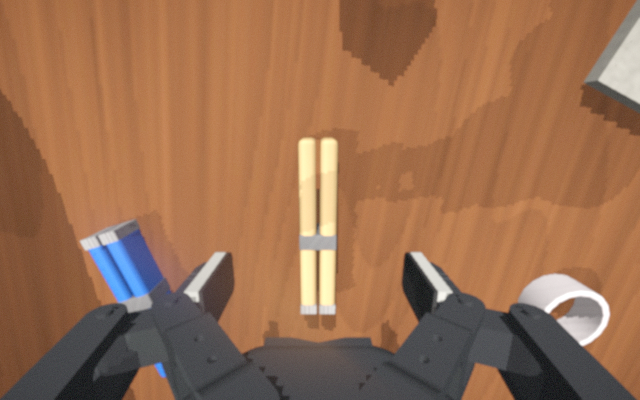

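The wrist view shows the pale clamp centred, ferrule at (318,242). The blue look-alike (130,270) is clear of the left finger. I'll grip this one.

{"api": "jog_arm", "payload": {"commands": "0.001 0 -0.02 0 0 0;0.001 0 -0.035 0 0 0;0.001 0 -0.045 0 0 0;0.001 0 -0.045 0 0 0;0.001 0 -0.045 0 0 0;0.001 0 -0.045 0 0 0"}}

```text
time: 10.75
eef_pos: [0.4316, -0.1575, 0.0079]
tcp_rot: [0.662, 0.75, 0.0, 0.001]
contact_force: [0.3, -0.2, 0.0]
opening: 1.0
```

{"api": "jog_arm", "payload": {"commands": "0 0 0 0 0 0;0 0 0 0 0 0;0 0 0 0 0 0;0 0 0 0 0 0;0 0 0 0 0 0;0 0 0 0 0 0;0 0 0 0 0 0;0 0 0.03 0 0 0;0 0 0.08 0 0 0;0 0 0.09 0 0 0", "gripper": 0}}

```text
time: 12.0
eef_pos: [0.4327, -0.1582, 0.1002]
tcp_rot: [0.662, 0.75, 0.0, 0.003]
contact_force: [-0.0, -0.0, -2.0]
opening: 0.264
```

{"api": "jog_arm", "payload": {"commands": "0.084 0.543 0 0 0 0.258;0.084 0.543 0 0 0 0.258;0.084 0.543 0 0 0 0.258;0.084 0.543 0 0 0 0.258;0.084 0.543 0 0 0 0.258;0.084 0.543 0 0 0 0.258;0.084 0.543 0 0 0 0.258;0.084 0.543 0 0 0 0.258;0.084 0.543 0 0 0 0.258;0.084 0.543 0 0 0 0.258;0.084 0.543 -0.05 0 0 0.258;0.084 0.543 -0.055 0 0 0.258;0.084 0.543 -0.055 0 0 0.258;0.084 0.543 -0.055 0 0 0.258"}}

```text
time: 13.75
eef_pos: [0.5164, 0.3859, 0.0443]
tcp_rot: [0.56, 0.828, 0.001, 0.001]
contact_force: [0.0, -0.8, 0.4]
opening: 0.268
```

Run:
```python
from h import *
s=get_state();print(s["time"],s["eef_pos"],s["opening"],s["contact_force"])
c=vision.read_camera("wrist");save(c,"w6.png")
```

```text
13.75 [0.5164081  0.38591103 0.04426394] 0.2681763667386245 [ 0.04728815 -0.81250983  0.40008663]
```

View pics/w6.png

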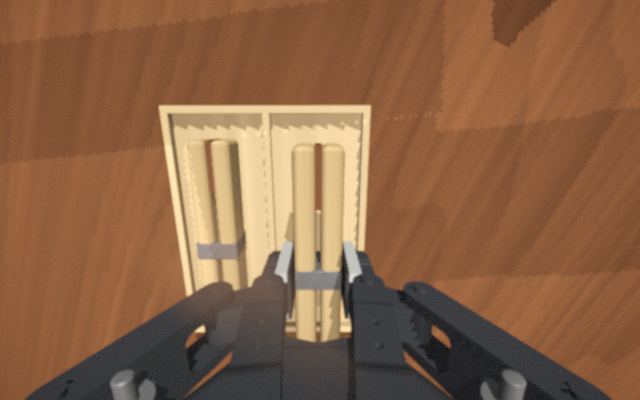

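It's centred in the right bay, between the divider at column 270 and the wall at 360. Lower and release.

{"api": "jog_arm", "payload": {"commands": "0 0 -0.015 0 0 0;0 0 -0.025 0 0 0;0 0 -0.03 0 0 0;0 0 -0.03 0 0 0;0 0 -0.03 0 0 0"}}

```text
time: 14.42
eef_pos: [0.5151, 0.3858, 0.012]
tcp_rot: [0.56, 0.829, -0.0, -0.0]
contact_force: [0.0, -0.4, -0.8]
opening: 0.264
```

{"api": "jog_arm", "payload": {"commands": "0 0 0 0 0 0;0 0 0 0 0 0;0 0 0 0 0 0;0 0 0 0 0 0;0 0 0.03 0 0 0;0 0 0.08 0 0 0;0 0 0.1 0 0 0;0 0 0.1 0 0 0", "gripper": 45}}

```text
time: 15.42
eef_pos: [0.5162, 0.3864, 0.1142]
tcp_rot: [0.56, 0.828, 0.002, 0.001]
contact_force: [0.5, -0.5, -1.3]
opening: 0.447
```

Run:
```python
from h import *
s=get_state();print(s["time"],s["eef_pos"],s["opening"],s["contact_force"])
c=vision.read_camera("wrist");save(c,"w7.png")
P,u,v=w(c)
for x,y in((.459,.364),(.515,.386)):
  d=np.array([np.cos(np.radians(21.4)),np.sin(np.radians(21.4))])
  k=(abs((P[:,:2]-[x,y])@d)<.026)&(np.hypot(P[:,0]-x,P[:,1]-y)<.085)&(P[:,2]>.018)&(P[:,2]<.035)
  print(cv2.minAreaRect(P[k][:,:2].astype(np.float32)*1000),np.percentile(P[k][:,2],[10,50,90]))
```

```text
15.425 [0.5161997  0.38638046 0.1141938 ] 0.44702012739180297 [ 0.50575234 -0.4888854  -1.31104479]
((459.36944580078125, 364.3860778808594), (24.532588958740234, 119.62005615234375), 21.355945587158203) [0.02441634 0.02709938 0.02821784]
((515.2412109375, 386.4999084472656), (24.259885787963867, 119.98019409179688), 21.70819091796875) [0.02556847 0.02726622 0.02827841]
```

View pics/w7.png

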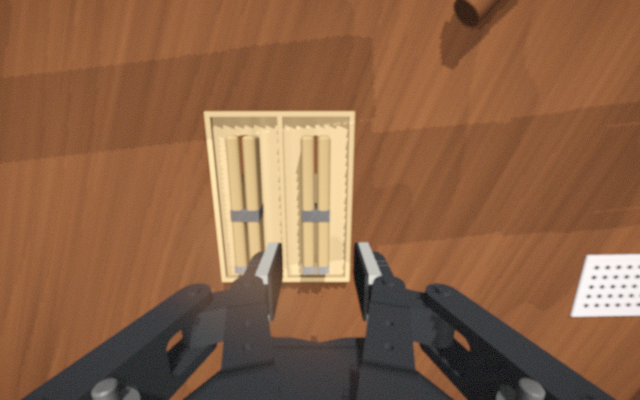

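Both clamps lie flat in their bays. Next is the left bangle at (0.616, 0.203), with the jaws along x.

{"api": "jog_arm", "payload": {"commands": "0.101 -0.183 0 0 0 -0.382;0.101 -0.183 0 0 0 -0.382;0.101 -0.183 0 0 0 -0.382;0.101 -0.183 0 0 0 -0.382;0.101 -0.183 0 0 0 -0.382;0.101 -0.183 -0.055 0 0 -0.382;0.101 -0.183 -0.055 0 0 -0.382;0.101 -0.183 -0.055 0 0 -0.382;0.101 -0.183 -0.055 0 0 -0.382", "gripper": 100}}

```text
time: 16.6
eef_pos: [0.6174, 0.2039, 0.0599]
tcp_rot: [0.707, 0.708, 0.002, 0.001]
contact_force: [-0.0, -0.4, -0.1]
opening: 0.997
```

Run:
```python
from h import *
s=get_state();print(s["time"],s["eef_pos"],s["tcp_rot"])
c=vision.read_camera("wrist");save(c,"w8.png")
P,u,v=w(c)
k=(np.hypot(P[:,0]-.616,P[:,1]-.203)<.04)&(P[:,2]>.019)&(P[:,2]<.029)
print(cv2.minEnclosingCircle(P[k][:,:2].astype(np.float32)*1000),px(c,s["eef_pos"]))
```

```text
16.6 [0.61740703 0.20392731 0.05985546] [0.70669851 0.70751204 0.00164188 0.00110944]
((618.0299072265625, 204.66397094726562), 25.050344467163086) (np.float64(316.78877666064284), np.float64(257.0183417808906))
```

View pics/w8.png

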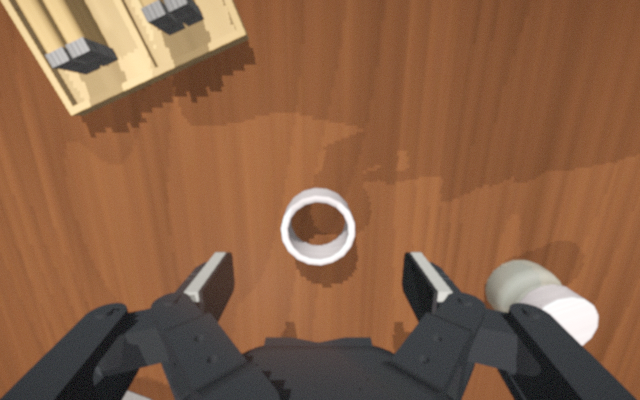

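The bangle sits between the fingers at (318,228). The jar at (550,310) is about 0.16 m away, so there's room. Descend, grip and lift.

{"api": "jog_arm", "payload": {"commands": "0.002 0.001 -0.02 0 0 0;0.002 0.001 -0.04 0 0 0;0.002 0.001 -0.05 0 0 0;0.002 0.001 -0.05 0 0 0;0.002 0.001 -0.05 0 0 0;0.002 0.001 -0.05 0 0 0"}}

```text
time: 17.4
eef_pos: [0.6188, 0.2039, 0.0082]
tcp_rot: [0.707, 0.707, 0.001, 0.0]
contact_force: [-0.2, -0.4, 0.1]
opening: 1.0
```

{"api": "jog_arm", "payload": {"commands": "0 0 0 0 0 0;0 0 0 0 0 0;0 0 0 0 0 0;0 0 0 0 0 0;0 0 0 0 0 0;0 0 0 0 0 0;0 0 0.03 0 0 0;0 0 0.08 0 0 0;0 0 0.09 0 0 0;0 0 0.09 0 0 0", "gripper": 0}}

```text
time: 18.65
eef_pos: [0.6179, 0.2038, 0.0969]
tcp_rot: [0.707, 0.707, -0.0, -0.0]
contact_force: [-0.4, 0.0, -1.4]
opening: 0.554
```

Run:
```python
from h import *
c=vision.read_camera("wrist");save(c,"w9.png")
```

```text
(no output)
```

View pics/w9.png

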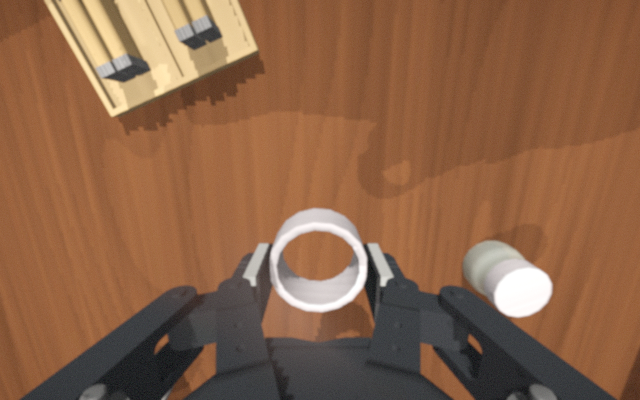

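Held (opening 0.55). Carry it to the dish's far spot (0.486, -0.412).

{"api": "jog_arm", "payload": {"commands": "-0.132 -0.616 0 0 0 0;-0.132 -0.616 0 0 0 0;-0.132 -0.616 0 0 0 0;-0.132 -0.616 0 0 0 0;-0.132 -0.616 0 0 0 0;-0.132 -0.616 0 0 0 0;-0.132 -0.616 0 0 0 0;-0.132 -0.616 0 0 0 0;-0.132 -0.616 0 0 0 0;-0.132 -0.616 0 0 0 0;-0.132 -0.616 0 0 0 0;-0.132 -0.616 0 0 0 0;-0.132 -0.616 -0.05 0 0 0;-0.132 -0.616 -0.05 0 0 0;-0.132 -0.616 -0.05 0 0 0;-0.132 -0.616 -0.05 0 0 0"}}

```text
time: 20.7
eef_pos: [0.4874, -0.4126, 0.0496]
tcp_rot: [0.707, 0.707, -0.0, 0.002]
contact_force: [0.2, 0.8, -1.1]
opening: 0.553
```

Run:
```python
from h import *
c=vision.read_camera("wrist");save(c,"w10.png")
s=get_state();print(s["eef_pos"])
```

```text
[ 0.48734273 -0.41279395  0.04958188]
```

View pics/w10.png

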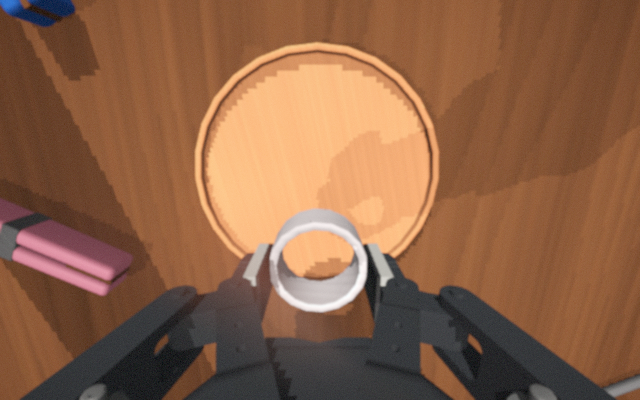

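The bangle is over the dish's lower end, with its rim circle centred on column 317. Lower and release.

{"api": "jog_arm", "payload": {"commands": "0 0 -0.015 0 0 0;0 0 -0.027 0 0 0;0 0 -0.035 0 0 0;0 0 -0.035 0 0 0;0 0 -0.035 0 0 0"}}

```text
time: 21.38
eef_pos: [0.486, -0.412, 0.0122]
tcp_rot: [0.707, 0.707, 0.0, -0.001]
contact_force: [-1.7, 0.8, 2.4]
opening: 0.558
```

{"api": "jog_arm", "payload": {"commands": "0 0 0 0 0 0;0 0 0 0 0 0;0 0 0 0 0 0;0 0 0 0 0 0;0 0 0.03 0 0 0;0 0 0.08 0 0 0;0 0 0.1 0 0 0;0 0 0.1 0 0 0", "gripper": 75}}

```text
time: 22.38
eef_pos: [0.4869, -0.4131, 0.1142]
tcp_rot: [0.707, 0.707, -0.0, 0.002]
contact_force: [-0.1, -0.2, -0.1]
opening: 0.747
```

Run:
```python
from h import *
c=vision.read_camera("wrist");save(c,"w11.png")
s=get_state();print(s["eef_pos"])
P,u,v=w(c)
k=(np.hypot(P[:,0]-.486,P[:,1]+.412)<.045)&(P[:,2]>.02)&(P[:,2]<.035)
print(cv2.minEnclosingCircle(P[k][:,:2].astype(np.float32)*1000),np.percentile(P[k][:,2],[5,50,95]))
k=(np.hypot(P[:,0]-.486,P[:,1]+.377)<.09)&(P[:,2]>.007)&(P[:,2]<.012)
print(cv2.minEnclosingCircle(P[k][:,:2].astype(np.float32)*1000))
```

```text
[ 0.48600093 -0.41204753  0.11197071]
((486.4940185546875, -411.2633972167969), 25.078706741333008) [0.02171228 0.02716415 0.02846736]
((487.2561340332031, -376.7401123046875), 78.93026733398438)
```

View pics/w11.png

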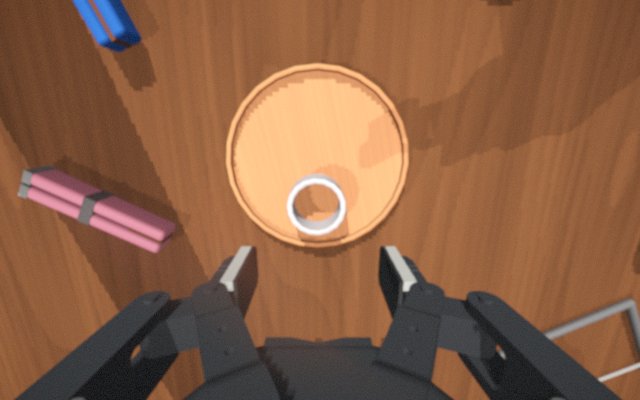

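The first bangle lies flat, 34 mm from the dish's middle. Now the second, at (0.620, -0.200).

{"api": "jog_arm", "payload": {"commands": "0.134 0.211 0 0 0 0;0.134 0.211 0 0 0 0;0.134 0.211 0 0 0 0;0.134 0.211 0 0 0 0;0.134 0.211 0 0 0 0;0.134 0.211 -0.055 0 0 0;0.134 0.211 -0.055 0 0 0;0.134 0.211 -0.055 0 0 0;0.134 0.211 -0.055 0 0 0", "gripper": 100}}

```text
time: 23.55
eef_pos: [0.6212, -0.2025, 0.0595]
tcp_rot: [0.707, 0.707, 0.001, 0.002]
contact_force: [0.3, 1.0, 1.0]
opening: 0.999
```

Run:
```python
from h import *
s=get_state();print(s["time"],s["eef_pos"],s["tcp_rot"])
c=vision.read_camera("wrist");save(c,"w12.png")
P,u,v=w(c)
k=(np.hypot(P[:,0]-.62,P[:,1]+.2)<.04)&(P[:,2]>.019)&(P[:,2]<.029)
print(cv2.minEnclosingCircle(P[k][:,:2].astype(np.float32)*1000))
```

```text
23.55 [ 0.62118209 -0.20250874  0.05953675] [7.07430526e-01 7.06780697e-01 5.20499411e-04 1.68096246e-03]
((621.7723388671875, -199.83865356445312), 25.10192108154297)
```

View pics/w12.png

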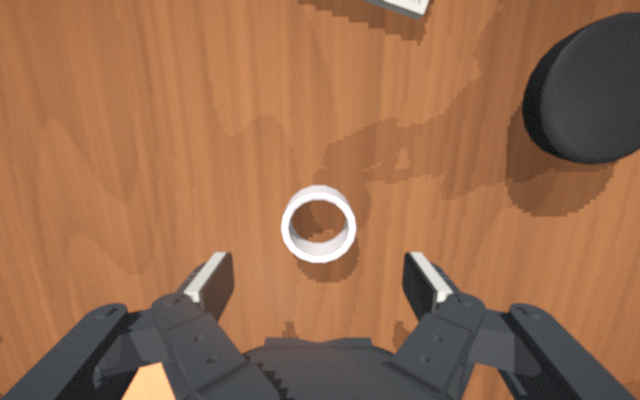

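The bangle is centred at (318,226), and the bowl (590,90) is well clear.

{"api": "jog_arm", "payload": {"commands": "0.002 0.001 -0.02 0 0 0;0.002 0.001 -0.04 0 0 0;0.002 0.001 -0.05 0 0 0;0.002 0.001 -0.05 0 0 0;0.002 0.001 -0.05 0 0 0;0.002 0.001 -0.05 0 0 0"}}

```text
time: 24.35
eef_pos: [0.6228, -0.2005, 0.0082]
tcp_rot: [0.707, 0.707, 0.0, 0.001]
contact_force: [-0.0, -0.1, -0.5]
opening: 1.001
```

{"api": "jog_arm", "payload": {"commands": "0 0 0 0 0 0;0 0 0 0 0 0;0 0 0 0 0 0;0 0 0 0 0 0;0 0 0 0 0 0;0 0 0 0 0 0;0 0 0.03 0 0 0;0 0 0.08 0 0 0;0 0 0.09 0 0 0;0 0 0.09 0 0 0", "gripper": 0}}

```text
time: 25.6
eef_pos: [0.622, -0.2001, 0.0971]
tcp_rot: [0.707, 0.707, 0.0, 0.0]
contact_force: [-0.2, -0.5, -1.8]
opening: 0.566
```

{"api": "jog_arm", "payload": {"commands": "-0.136 -0.142 0 0 0 0;-0.136 -0.142 0 0 0 0;-0.136 -0.142 0 0 0 0;-0.136 -0.142 0 0 0 0;-0.136 -0.142 0 0 0 0;-0.136 -0.142 -0.05 0 0 0;-0.136 -0.142 -0.05 0 0 0;-0.136 -0.142 -0.05 0 0 0;-0.136 -0.142 -0.05 0 0 0"}}

```text
time: 26.72
eef_pos: [0.4877, -0.3427, 0.0493]
tcp_rot: [0.707, 0.707, 0.0, 0.002]
contact_force: [-0.1, -0.5, -1.1]
opening: 0.563
```

Run:
```python
from h import *
c=vision.read_camera("wrist");save(c,"w13.png")
s=get_state();print(s["eef_pos"],s["opening"])
```

```text
[ 0.48752325 -0.34277626  0.04932277] 0.5658209762538303
```

View pics/w13.png

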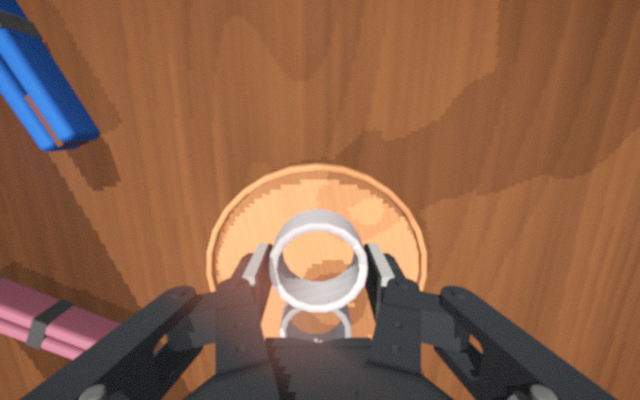

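The held bangle is in the dish's upper half. The first one shows below it at (316,325), clear of the fingers. Lower and release.

{"api": "jog_arm", "payload": {"commands": "0 0 -0.015 0 0 0;0 0 -0.027 0 0 0;0 0 -0.035 0 0 0;0 0 -0.035 0 0 0;0 0 -0.035 0 0 0"}}

```text
time: 27.4
eef_pos: [0.4859, -0.342, 0.0123]
tcp_rot: [0.707, 0.707, -0.0, -0.001]
contact_force: [-1.2, 1.8, 3.7]
opening: 0.567
```

{"api": "jog_arm", "payload": {"commands": "0 0 0 0 0 0;0 0 0 0 0 0;0 0 0 0 0 0;0 0 0 0 0 0;0 0 0.03 0 0 0;0 0 0.08 0 0 0;0 0 0.11 0 0 0;0 0 0.11 0 0 0", "gripper": 75}}

```text
time: 28.4
eef_pos: [0.4878, -0.3438, 0.1258]
tcp_rot: [0.707, 0.707, 0.0, 0.004]
contact_force: [0.4, 0.1, -0.3]
opening: 0.745
```

Run:
```python
from h import *
c=vision.read_camera("top")
cv2.imwrite("pics/t14.png",cv2.resize(c["frame"][130:300,170:490,::-1],None,fx=2.5,fy=2.5,interpolation=cv2.INTER_CUBIC))
c=vision.read_camera("wrist");save(c,"w14.png")
s=get_state();print(s["eef_pos"])
P,u,v=w(c)
for y in(-.342,-.412):
  k=(np.hypot(P[:,0]-.486,P[:,1]-y)<.034)&(P[:,2]>.02)&(P[:,2]<.035)
  if k.sum(): print(cv2.minEnclosingCircle(P[k][:,:2].astype(np.float32)*1000),np.percentile(P[k][:,2],[5,50,95]))
```

```text
[ 0.48581024 -0.34183225  0.1216067 ]
((485.9931945800781, -341.7110290527344), 25.19770622253418) [0.02181614 0.02708226 0.02846171]
((486.167236328125, -410.938232421875), 25.024206161499023) [0.02113498 0.02694828 0.0283865 ]
```

View pics/w14.png

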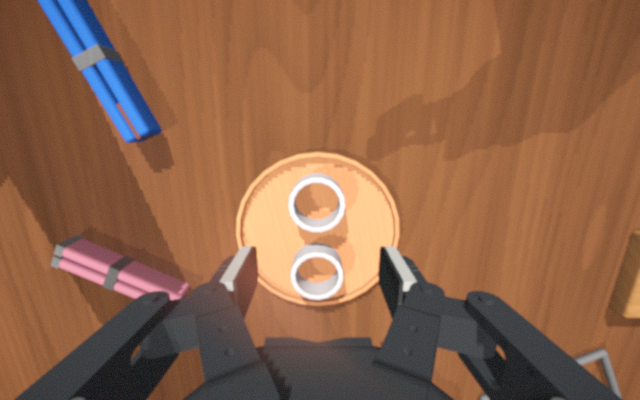

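Both bangles lie flat, at ±35 mm along y and not touching. Now the doming block at (0.447, 0.018), jaws at −28.3°.

{"api": "jog_arm", "payload": {"commands": "-0.039 0.36 0 0 0 -0.494;-0.039 0.36 0 0 0 -0.494;-0.039 0.36 0 0 0 -0.494;-0.039 0.36 0 0 0 -0.494;-0.039 0.36 0 0 0 -0.494;-0.039 0.36 0 0 0 -0.494;-0.039 0.36 0 0 0 -0.494;-0.039 0.36 -0.052 0 0 -0.494;-0.039 0.36 -0.052 0 0 -0.494;-0.039 0.36 -0.052 0 0 -0.494;-0.039 0.36 -0.052 0 0 -0.494", "gripper": 100, "grip_force": 70}}

```text
time: 29.88
eef_pos: [0.4485, 0.0171, 0.0719]
tcp_rot: [0.859, 0.512, 0.001, 0.001]
contact_force: [0.5, -0.5, 1.1]
opening: 1.0
```

Run:
```python
from h import *
s=get_state();print(s["time"],s["eef_pos"],s["tcp_rot"])
c=vision.read_camera("wrist");save(c,"w15.png")
P,u,v=w(c)
k=(np.hypot(P[:,0]-.447,P[:,1]-.018)<.04)&(P[:,2]>.033)&(P[:,2]<.043)
print(cv2.minAreaRect(P[k][:,:2].astype(np.float32)*1000))
```

```text
29.875 [0.44850608 0.0171128  0.07194647] [0.85874989 0.51239284 0.00110193 0.00099948]
((448.1239929199219, 18.792816162109375), (42.24650955200195, 42.136802673339844), 62.04257583618164)
```

View pics/w15.png

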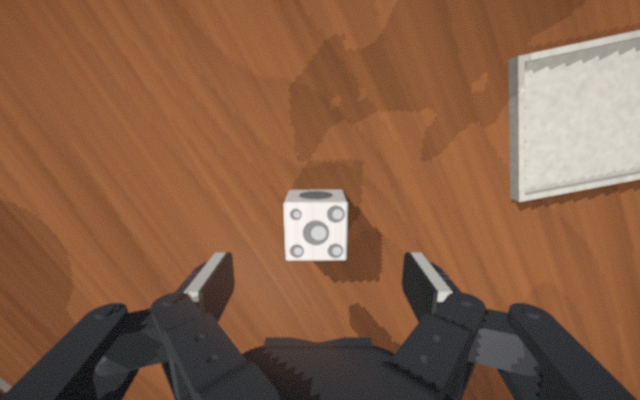

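The block, with its five dimples up, is square to the jaws at (316,232). Descend, grip and lift.

{"api": "jog_arm", "payload": {"commands": "0.001 0.001 -0.02 0 0 0;0.001 0.001 -0.04 0 0 0;0.001 0.001 -0.055 0 0 0;0.001 0.001 -0.063 0 0 0;0.001 0.001 -0.063 0 0 0;0.001 0.001 -0.063 0 0 0;0.001 0.001 -0.063 0 0 0"}}

```text
time: 30.8
eef_pos: [0.4487, 0.0187, 0.0079]
tcp_rot: [0.859, 0.513, 0.0, 0.0]
contact_force: [0.2, -0.4, -0.2]
opening: 1.0
```

{"api": "jog_arm", "payload": {"commands": "0 0 0 0 0 0;0 0 0 0 0 0;0 0 0 0 0 0;0 0 0 0 0 0;0 0 0 0 0 0;0 0 0 0 0 0;0 0 0 0 0 0;0 0 0.03 0 0 0;0 0 0.07 0 0 0;0 0 0.08 0 0 0;0 0 0.08 0 0 0", "gripper": 0}}

```text
time: 32.17
eef_pos: [0.4477, 0.0189, 0.0866]
tcp_rot: [0.859, 0.513, -0.0, -0.0]
contact_force: [-0.4, -0.6, -4.0]
opening: 0.481
```

Run:
```python
from h import *
c=vision.read_camera("wrist");save(c,"w16.png")
```

```text
(no output)
```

View pics/w16.png

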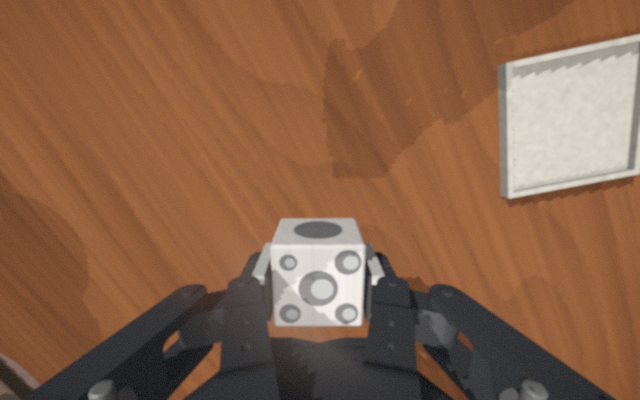

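{"api": "jog_arm", "payload": {"commands": "0.202 -0.028 0 0 0 0.19;0.202 -0.028 0 0 0 0.19;0.202 -0.028 0 0 0 0.19;0.202 -0.028 0 0 0 0.19;0.202 -0.028 0 0 0 0.19;0.202 -0.028 -0.04 0 0 0.19;0.202 -0.028 -0.04 0 0 0.19;0.202 -0.028 -0.04 0 0 0.19;0.202 -0.028 -0.04 0 0 0.19"}}

```text
time: 33.35
eef_pos: [0.6511, -0.0093, 0.0492]
tcp_rot: [0.806, 0.592, 0.001, 0.001]
contact_force: [0.2, -0.3, -3.8]
opening: 0.478
```

Run:
```python
from h import *
c=vision.read_camera("wrist");save(c,"w17.png")
s=get_state();print(s["eef_pos"],s["opening"])
```

```text
[ 0.651144   -0.00931021  0.04927249] 0.480013677954692
```

View pics/w17.png

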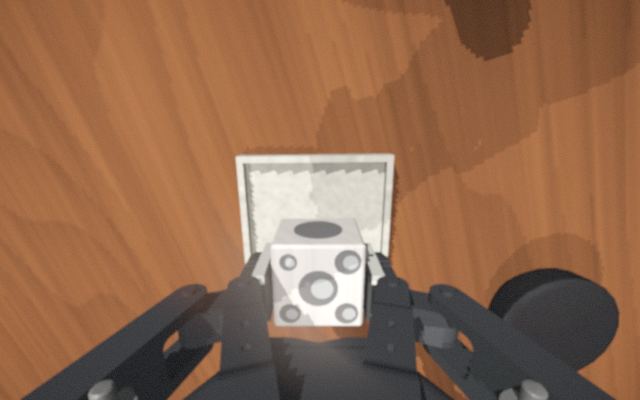

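The block is over the tray centre and square to its walls. The bowl at (555,320) is about 0.17 m away. Lower, release and retreat upward.

{"api": "jog_arm", "payload": {"commands": "0 0 -0.015 0 0 0;0 0 -0.027 0 0 0;0 0 -0.035 0 0 0;0 0 -0.035 0 0 0;0 0 -0.035 0 0 0;0 0 -0.035 0 0 0"}}

```text
time: 34.15
eef_pos: [0.65, -0.0092, 0.0119]
tcp_rot: [0.806, 0.592, -0.0, -0.0]
contact_force: [0.7, 0.1, -4.9]
opening: 0.484
```

{"api": "jog_arm", "payload": {"commands": "0 0 0 0 0 0;0 0 0 0 0 0;0 0 0 0 0 0;0 0 0 0 0 0;0 0 0.03 0 0 0;0 0 0.08 0 0 0;0 0 0.13 0 0 0;0 0 0.13 0 0 0;0 0 0.13 0 0 0", "gripper": 65}}

```text
time: 35.28
eef_pos: [0.6498, -0.0091, 0.1421]
tcp_rot: [0.806, 0.592, -0.0, -0.0]
contact_force: [-0.1, 0.4, 0.3]
opening: 0.653
```

Run:
```python
from h import *
c=vision.read_camera("wrist");save(c,"w18.png")
P,u,v=w(c)
k=(np.hypot(P[:,0]-.65,P[:,1]+.009)<.045)&(P[:,2]>.034)&(P[:,2]<.05)
T=P[k];print(cv2.minAreaRect(T[:,:2].astype(np.float32)*1000),np.median(T[:,2]))
A=np.c_[T[:,:2],np.ones(len(T))];print("tilt",np.linalg.lstsq(A,T[:,2],rcond=None)[0][:2])
for cam in("side",):
  c=vision.read_camera(cam);save(c,"s18.png");P,u,v=w(c)
  for n,x,y,r,lo,hi in(("bayA",.459,.364,.03,.02,.035),("bayB",.515,.386,.03,.02,.035),("b1",.486,-.342,.034,.018,.035),("b2",.486,-.411,.034,.018,.035),("jar",.773,.147,.04,.04,.06),("bowl",.784,-.119,.06,.03,.045)):
    T=P[(np.hypot(P[:,0]-x,P[:,1]-y)<r)&(P[:,2]>lo)&(P[:,2]<hi)]
    print(n,len(T),cv2.minEnclosingCircle(T[:,:2].astype(np.float32)*1000),np.percentile(T[:,2],90))
```

```text
((650.099609375, -9.559669494628906), (42.61164093017578, 41.86034393310547), 73.5994873046875) 0.041627747357539255
tilt [-0.00503444 -0.0204625 ]
bayA 93 ((457.93804931640625, 364.2197265625), 29.41547203063965) 0.029570939695520874
bayB 90 ((514.4761962890625, 385.9884033203125), 29.914588928222656) 0.02924709461991706
b1 192 ((486.05010986328125, -343.3441467285156), 25.866060256958008) 0.028121726085488935
b2 201 ((485.93292236328125, -411.5158386230469), 25.876501083374023) 0.02776681775535298
jar 92 ((773.3028564453125, 147.98220825195312), 23.338130950927734) 0.05065469134472005
bowl 547 ((781.6646118164062, -117.65031433105469), 41.470123291015625) 0.03683558085037952
```

View pics/w18.png

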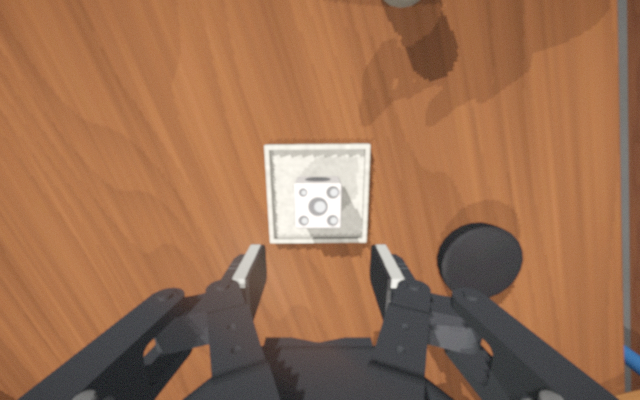

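View pics/s18.png

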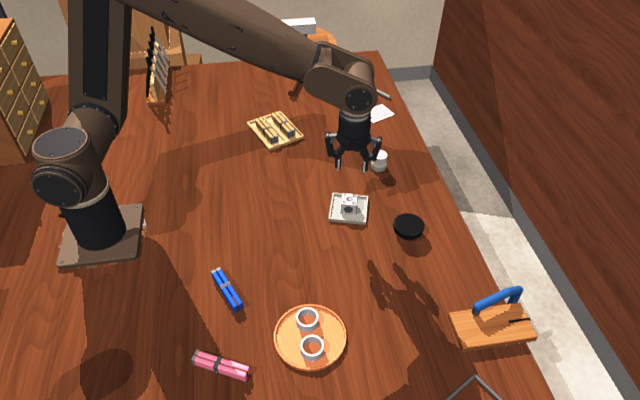

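All five pieces are in place: the clamps near (272,129), the bangles at (307,319) and (312,348), and the block at (349,203). The jar and bowl haven't moved, and the gripper is clear of everything. Handing in.

```bash
python3 -c "
from h import *
print(ctrl.sign_off())"
```

```text
the job is handed in; nothing more can be done
None
```

All five pieces are in their trays, and I handed the job in after about 35 s of the 118 s allowed. No verdict is reported, so these are my own last camera checks:

| Piece | Position found | Flat? |
|---|---|---|
| Two pale clamps | One at the middle of each bay (459, 364 and 515, 386 mm), within about 1° of the bay direction | Yes, tops at 27 mm (expected 28) |
| Two bangles | About 35 mm either side of the dish's middle, roughly 20 mm apart | Yes, tops at 27–28 mm |
| Doming block | Within 1 mm of the square tray's middle, five-dimple face up | Yes, top at 41.6 mm (expected 42), measured tilt about 0.02 rad |

The jar and bowl read within about 3 mm of where they started, which is close to the cameras' accuracy, and the arm never went near them. I left the blue and pink look-alike clamps alone. The gripper was about 0.14 m above the bench and touching nothing at hand-in. No check failed.

The networks mislabelled a few things at first, such as a bangle as the jar and the bowl as the block. I settled those from the pictures and the measured sizes and heights.

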